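Fit the battery pack in a donated radio and switch it on

TASK

Get the donated radio ready to test: tuck the contact end of its battery pack under the lip of the open battery compartment, against the sprung contacts, and rock the other end down until the pack lies flat on the compartment floor. Then swing the battery door fully shut and, last, slide the power switch all the way on. Leave the other things on the counter where they are.

Things in the scene. Friction and masses are not known exactly. Their poses are not given: they have to be found in the camera images.
- battery: Battery pack, a plain black rectangular block 40 (x) x 70 (y) x 22 (z) mm with a dark grey band round its middle, about 110 g, lying flat on the counter right of the radio. Origin at the centre of its underside; the long side is along its y, and +y points to the contact end, which has two brass strips wrapped over the top edge. It always lies with its z up.
- battery_contacts (a point): Centre of the pack's contact end face (35 mm along +y from the pack's middle, 11 mm above its underside).
- radio: Portable radio lying on its front on a 3 mm rubber mat, wooden cabinet 150 (x) x 250 (y) mm, flat grey back panel facing up 88 mm above the counter; it cannot be moved. Origin on the counter under its middle. The battery compartment is in its -y half, the switch in its +y half. A rod aerial, 8 mm high, lies along the +x edge of the back (x = 67 mm); a carrying handle stands out of the +x side.
- pocket (a point): Centre of the battery pocket's floor, 32.5 mm below the back panel: the seated pack's origin belongs here, pack's y along the radio's +y. Pocket 42 mm wide (x), 75 mm long: from y = -35.5 (10 mm high wall; 3 mm farther out, the 28 mm high end wall with the hinge) to +39.5 mm (contact end). The contacts take 4 mm of that, leaving 71 mm for the 70 mm pack.
- pocket_side (a point): Top of the pocket's low +x side wall, halfway along the finger recess. Side walls are 10 mm high with 3 mm lead-ins (24 mm high for the 20 mm next to the contact end). Outside the low walls lie finger recesses, 25 mm wide each side and 58 mm long from the -y end, floor 10 mm above the pocket floor, so the pack can be held by its upper 11 mm right down.
- pocket_lip (a point): Middle of the lower inner edge of the fixed lip over the contact end: 24 mm above the pocket floor, 8 mm in from the end wall (31.5 mm along +y from the pocket's centre), lip 3.5 mm thick. It stops the pack from going straight down: the contact end must go in first, tilted (30 degrees works), be pushed under the lip towards +y, and the pack then rocked flat.
- pocket_contacts (a point): On the face of the sprung contacts at rest, 11 mm above the pocket floor: where the centre of the pack's contact end belongs. The contact block (3 to 22 mm above the floor) gives up to 3.5 mm towards +y under 1 to 4 N; pushing it about 2 mm makes room for the other end to pass while rocking down.
- battery_door (a joint): Angle of the battery door: 0 = shut, level with the back panel; it starts open, leaning outward at 2.15 to 2.5 rad (stop 2.6). A grey plate 100 (x) x 89 x 4 mm hinged along the -y end of the radio; a stiff hinge (0.03 N m) holds it at any angle, no latch. It can be pushed over from outside with closed fingers and pressed shut.
- door_hinge (a point): Middle of the door's hinge line (parallel to the radio's x), 2 mm below the back panel, 121.5 mm from the radio's origin along -y.
- door_edge (a point): Middle of the free edge of the door's outer face, 89 mm from the hinge line; with the door open it stands 53 to 75 mm above the hinge. Fingertips that follow it in an arc about the hinge, reaching 15 to 30 mm below the edge on its outer side, carry the door over; wider parts of a gripper higher up would catch on it.
- power_switch (a joint): Travel of the power switch: 0 = off, 0.012 m = on (end of the slot). It slides along the radio's +x, moves with about 2 N and stays where it is left.
- switch_thumb (a point): Centre of the top of the switch's black thumb piece, 10 (x) x 16 (y) mm, standing 8.5 mm above the back panel (top 96.5 mm above the counter). When off it is 41 mm along -x and 55 mm along +y from the radio's origin. It can be pinched from above or pushed.
- adaptor: Bystander: a black mains adaptor brick, 52 x 86 x 32 mm, with two prongs at one end. Origin under its centre.
- tin: Bystander: a flat steel tin, 64 x 98 x 22 mm. Origin under its centre.
- label_roll: Bystander: a roll of paper labels standing on end, 60 mm across, 36 mm high, between robot and radio. Origin under its centre.
- mug: Bystander: a mug, 80 mm across, 92 mm high. Origin under its centre.
- toy_truck: Bystander: a wooden toy truck, 66 x 150 x 71 mm, beyond the counter's middle. Origin under its centre.
- label_gun: Bystander: a price-label gun lying on its side, about 180 x 150 x 46 mm, near the robot on the right. Origin near its middle.
Things that resemble listed ones, but are neither listed nor needed, are in the scene too. What is shaped like the battery but green or turquoise is not meant.

How it is judged:
On the way, in this order (a step that is already met when the one before it is completed fails the run):
1. the pack's contact end is in the pocket at the contacts while the pack is still tilted (distance between battery_contacts and pocket_contacts below 0.012 m and angle between battery's own z axis and vertical above 0.1 rad), for 0.05 s.
2. the pack lies flat in the pocket, contact end at the contacts, and is let go (distance between battery_contacts and pocket_contacts below 0.004 m and z of battery in the frame of pocket below 0.003 m and angle between battery's own z axis and vertical below 0.04 rad and contact force between the fingers and battery below 0.1 N), for 0.2 s.
3. the battery door is shut (value of joint battery_door below 0.05 rad), for 0.1 s.
4. the power switch is on (value of joint power_switch above 0.01 m), for 0.1 s.
At the end, for the whole second after the job is handed in: The pack lies at rest, flat (within 0.04 rad) on the pocket floor (within 3 mm) with its contact end within 4 mm of its place at the sprung contacts; the battery door is shut to within 0.05 rad; the switch is at least 10 of its 12 mm along, that is on (distance between battery_contacts and pocket_contacts below 0.004 m and z of battery in the frame of pocket below 0.003 m and angle between battery's own z axis and vertical below 0.04 rad and linear speed of battery below 0.02 m/s and value of joint battery_door below 0.05 rad and value of joint power_switch above 0.01 m); the robot touches nothing.
It fails at once if one of the other things on the counter is moved more than 30 mm (distance of any of adaptor, tin, label_roll, mug, toy_truck, label_gun from where it was at the start of the episode above 0.03 m).
It also fails if it takes over 61 s, if anything falls off the work surface, if the arm or the gripper's body presses on something with over 40 N, if the wrist force passes 120 N, or if a joint passes its speed limit or range.

ROBOT

A 6-joint arm with a two-finger parallel gripper is mounted at the origin on the work surface. World frame = base frame: x ahead of the robot, y to its left, z up, the work surface at z = 0. Lengths are in m, angles in rad, forces in N, time in s.
With the tool pointing down it reaches from about 0.375 to 0.9 m from the base axis. Payload 3.1 kg.
Tool frame: the origin (TCP) lies at the very end of the fingers, on their centre line; the grasp point (between the pads) lies 19 mm behind it; z points along the fingers, y is the line along which they close (so a half turn about z gives the same grasp; the last joint's range is limited). The gripper opens to 87 mm and grips with 3 to 60 N. Pads are 19 mm wide; open, the fingers measure 117 mm over their backs; the gripper's body (75 mm by 190 mm) begins 51 mm behind the grasp point.
Start: joints at [0.944, 0.527, 1.433, -0, 1.181, -0.178], TCP at [0.271, 0.563, 0.223] pointing down, gripper open.
Joint ranges: [-3.08, 3.08], [-0.75, 2.2], [0.22, 2.44], [-1.43, 4.57], [0, 2.65], [-2.85, 2.85]. Speed limits (rad/s): [2.79, 2.79, 3.14, 3.14, 3.14, 3.14].

INTERFACE

Orientations are given as a unit quaternion [x, y, z, w].
In Python, from rig import robot gives the robot as it stands. The module is installed in compiled form; this text tells all that it offers.
- The arm moves only by the tool play_rows, never from a script. Its argument "steps" is one flat list of numbers, 5 for each row, row after row: the opening, from -1 (shut) to 1 (fully open), then the shift along the tool's x, y, z as a fraction of full scale, then the turn about the tool's z as a fraction of full scale. In form: [claw, tx, ty, tz, twist, claw, tx, ty, tz, twist, ...]. A call has exactly 10 rows; each row shifts and turns the commanded pose from where the row before left it, along the tool's axes as they then stand; what a row does not reach is not made up. Full scale, the value 1, is 0.03 m for a shift and 0.1 rad for a turn. A row lasts 1/10 s, in which the tool goes at most 50 mm and 8.59 degrees, less where a joint would pass 70% of its speed; a pose out of reach is approached as far as the arm can. A call with a number of a shift or a turn outside -1 to 1 is refused whole. A call with a gripper value outside its range is refused whole. The fingers move at their own pace and stop on an object; "grip_force" is the grip in N (left out, the last holds). Time passes only in rows, so rows that do not move let the fingers close, or fill a call up. It gives the time, the measured TCP pose, the force, the opening and the grip force at its end, in the units of the state.
- robot.get_obs(): the state, without advancing time (a new reading comes with each control period).
- robot.camera(name): name is "side" or "top" or "wrist"; returns a dict with "image" (400x640x3 uint8, red, green, blue), "mtx" (3x3 intrinsics, pixels), "rvec" (rotation vector, rad) and "tvec" (3), from world to camera coordinates, as OpenCV has them. Camera axes: x right, y down, z forward; pixel columns grow to the right and rows downward; lengths in m; the calibration is good to about 2 mm. A picture is of the moment at which its call begins. There is no depth.
- robot.hand_in(): hands the job in; it is judged then, once.
The state is a dict: "time": time; "q": joint angles; "joint_velocities": joint speeds; "joint_torque": joint torques, N m; "position": TCP position; "tool_rot": TCP orientation; "ft_force": force on the tool from outside, world axes, zero at the start; "moment": the same for the moment, N m; "grip_width": finger opening in m; "grip_force": force on a finger pad.
Only numpy, scipy, OpenCV 4.12 (cv2) and the standard library are available. Lean on these libraries where they do the work, as an engineer would, in place of code of your own. Each camera call takes 0.05 s, during which the arm holds its last target. There are 200 camera calls.

## Working session

There is one attempt and no reset: what is moved stays moved. The work goes in short steps, Python scripts to look and compute and a tool call to move; the robot and the scene stay as the last step left them, time stands still between calls to the robot, and variables do not carry over. Pictures are saved under pics/ and viewed, at most 10 in all, crops included, and the job is handed in when it is done.

Besides the shell and the picture viewer there is one more tool, called after ">>>" in YAML: its name, and indented under it one key for each argument. play_rows: Moves the arm, as the interface text tells. Shift numbers are shares of 0.03 m and turn numbers shares of 0.1 rad, none past 1 either way. Its arguments: {"type":"object","properties":{"steps":{"type":"array"},"grip_force":{"type":"number"}},"required":["steps"]}

```bash
mkdir -p pics; cat > h.py <<'E'
import numpy as np,cv2
from rig import robot
def shot(n,f):
    c=robot.camera(n); im=cv2.cvtColor(c["image"],cv2.COLOR_RGB2BGR); cv2.imwrite(f"pics/{f}.png",im)
    np.savez(f"pics/{f}.npz",mtx=c["mtx"],rvec=c["rvec"],tvec=c["tvec"]); return im
def cal(f):
    d=np.load(f"pics/{f}.npz"); return d["mtx"],d["rvec"].ravel(),d["tvec"].ravel()
def ray(f,px,z):
    K,r,t=cal(f); R=cv2.Rodrigues(r)[0]; C=-R.T@t
    p=np.atleast_2d(px).astype(float); d=(np.linalg.inv(K)@np.c_[p,np.ones(len(p))].T).T@R
    return C+d*((z-C[2])/d[:,2])[:,None]
def proj(f,P):
    K,r,t=cal(f); return cv2.projectPoints(np.atleast_2d(np.array(P,float)),r,t,K,None)[0][:,0]
E
python3 - <<'E'
from h import *
for n in("top","side"):
    shot(n,n+"0"); K,r,t=cal(n+"0"); print(n,K[0,0],(-cv2.Rodrigues(r)[0].T@t).round(3))
a=cv2.imread("pics/top0.png");b=cv2.imread("pics/side0.png")
print(robot.get_obs())
E
```

```text
top 491.27201326935324 [ 0.243 -0.061  1.621]
side 382.1438237306161 [-0.284 -0.787  0.865]
{'time': 0.1, 'q': array([ 9.43491432e-01,  5.28401361e-01,  1.43375824e+00, -1.64936290e-05,
        1.18138687e+00, -1.78535481e-01]), 'joint_velocities': array([-0.00061633, -0.00113853, -0.00128802, -0.00051946, -0.00162898,
       -0.00031784]), 'joint_torque': array([-4.56544312e-04, -4.40984988e+01, -1.77150464e+01,  6.35049236e-02,
        5.34048560e-02, -1.58644468e-05]), 'position': array([0.2707713 , 0.56258072, 0.22165725]), 'tool_rot': array([ 2.22503370e-01,  9.74931431e-01, -9.01668170e-04, -3.76036517e-04]), 'ft_force': array([-0.08638075,  0.45030521, -0.68022564]), 'moment': array([-0.00558587,  0.00147809, -0.02902555]), 'grip_force': 0.0, 'grip_width': 0.08698555870251395}
```

View pics/top0.png

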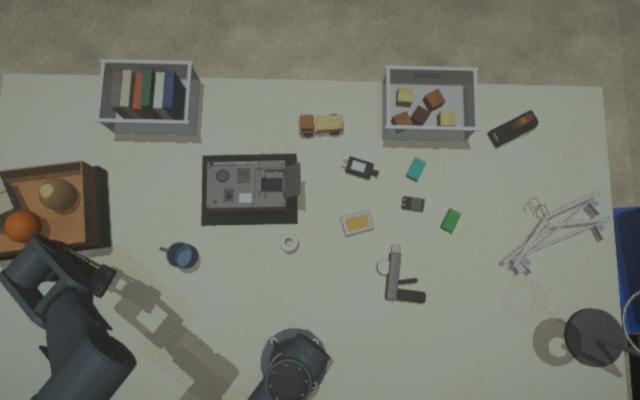

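View pics/side0.png

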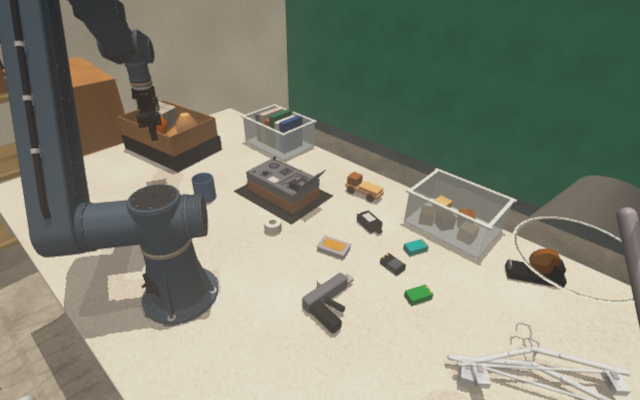

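The top view shows the base at (290,360), the radio around (250,185) with its door open to the right at (292,180), and the black pack at (413,204). The tin is at (357,222), the adaptor at (360,168) and the roll at (290,243). I'll enlarge the radio and the pack.

```bash
python3 - <<'E'
from h import *
a=cv2.imread("pics/top0.png")
A=cv2.resize(a[145:231,195:310],None,fx=5,fy=5,interpolation=cv2.INTER_CUBIC)
B=cv2.resize(a[185:225,390:435],None,fx=5,fy=5,interpolation=cv2.INTER_CUBIC)
o=np.zeros((430,800,3),np.uint8);o[:430,:575]=A;o[:200,575:800]=B
cv2.imwrite("pics/z0.png",o)
g=cv2.cvtColor(a,cv2.COLOR_BGR2GRAY)
m=np.zeros_like(g);m[190:220,395:430]=(g[190:220,395:430]<100)*255
cs=cv2.findContours(m,0,1)[0];c=max(cs,key=cv2.contourArea);r=cv2.minAreaRect(c);print(r)
print(ray("top0",np.vstack([cv2.boxPoints(r),r[0]]),0.02).round(4))
E
```

```text
((412.46929931640625, 203.7461700439453), (21.954147338867188, 13.02364730834961), 7.125016689300537)
[[ 0.4946 -0.3381  0.02  ]
 [ 0.538  -0.3436  0.02  ]
 [ 0.5307 -0.4156  0.02  ]
 [ 0.4874 -0.4098  0.02  ]
 [ 0.5126 -0.3768  0.02  ]]
```

View pics/z0.png

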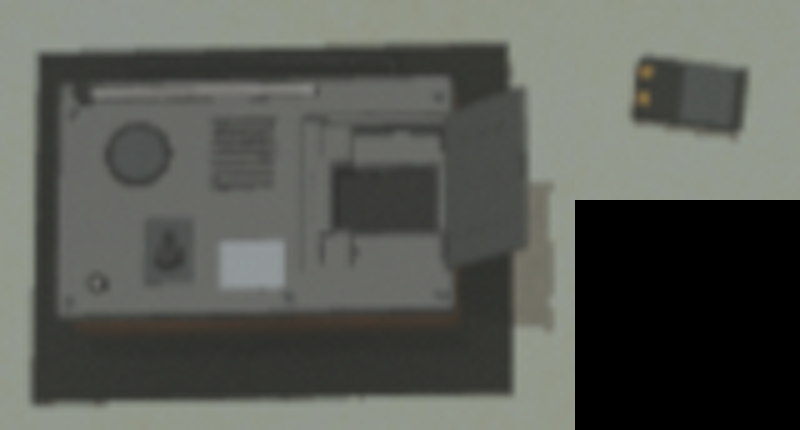

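The pack's brass strips are at its left end, so its contact end faces world +y. The pocket is at about crop (385,198), with the door to its right. I'll turn the tool square first and work out the radio's position.

>>> play_rows:
  steps: [1, 0, 0, -0.5, 1, 1, 0, 0, -0.5, 1, 1, 0, 0, -0.5, 1, 1, 0, 0, -0.5, 1, 1, 0, 0, -0.5, 1, 1, 0, 0, -0.5, 1, 1, 0, 0, -0.5, 1, 1, 0, 0, 0, 1, 1, 0, 0, 0, 1, 1, 0, 0, 0, 1]

```text
time: 1.1
position: [0.2709, 0.5628, 0.3271]
tool_rot: [0.664, 0.748, -0.0, 0.0]
ft_force: [0.6, 0.5, -0.5]
grip_width: 0.0869
grip_force: 0.0
```

```bash
python3 - <<'E'
from h import *
p=np.array([[58,83],[452,75],[457,308],[57,318]])/5+[195,145]-0.4
c=ray("top0",p,0.088);print(c.round(4),c.mean(0))
m=np.array([[40,55],[508,45],[512,393],[33,402]])/5+[195,145]-0.4
c=ray("top0",m,0.003);print(c.round(4),c.mean(0))
o=robot.get_obs();print(o["position"],o["tool_rot"])
E
```

```text
[[0.6225 0.2972 0.088 ]
 [0.6343 0.0446 0.088 ]
 [0.483  0.036  0.088 ]
 [0.4701 0.2881 0.088 ]] [0.55247953 0.16647673 0.088     ]
[[0.6627 0.3305 0.003 ]
 [0.6779 0.0132 0.003 ]
 [0.4403 0.0029 0.003 ]
 [0.4261 0.3198 0.003 ]] [0.55176521 0.16662216 0.003     ]
[0.27093052 0.56280041 0.32713935] [ 6.64220235e-01  7.47536775e-01 -4.93400292e-04  6.94660762e-05]
```

>>> play_rows:
  steps: [1, 0, 0, 0, 0.7, 1, -1, 0.5, 0, 0, 1, -1, 0.5, 0, 0, 1, -1, 0.5, 0, 0, 1, -1, 0.5, 0, 0, 1, -1, 0.5, 0, 0, 1, -1, 0.5, 0, 0, 1, -1, 0.5, 0, 0, 1, -1, 0.5, 0, 0, 1, -1, 0.5, 0, 0]

```text
time: 2.1
position: [0.4201, 0.2991, 0.3272]
tool_rot: [0.688, 0.725, -0.0, -0.0]
ft_force: [-0.0, 0.2, -0.3]
grip_width: 0.0873
grip_force: 0.0
```

>>> play_rows:
  steps: [1, -1, 0.5, 0, 0, 1, -1, 0.5, 0, 0, 1, -1, 0.5, 0, 0, 1, -1, 0.5, 0, 0, 1, -1, 0.5, 0, 0, 1, -1, 0.5, 0, 0, 1, -1, 0.5, 0, 0, 1, -0.4, 0.5, 0, 0, 1, 0, 0, 0, 0, 1, 0, 0, 0, 0]

```text
time: 3.1
position: [0.5507, 0.0852, 0.3269]
tool_rot: [0.689, 0.725, -0.001, -0.001]
ft_force: [-0.4, 0.3, 0.4]
grip_width: 0.0869
grip_force: 0.0
```

```bash
python3 - <<'E'
from h import *
shot("wrist","w1");K,r,t=cal("w1"); R=cv2.Rodrigues(r)[0];print(K[0,0],(-R.T@t).round(4),R[2].round(3))
o=robot.get_obs();print(o["position"],o["tool_rot"])
E
```

```text
284.52348065827744 [0.5475 0.1626 0.4886] [ 0.013 -0.284 -0.959]
[0.5503081  0.08563169 0.32705264] [ 6.88385101e-01  7.25344657e-01 -4.75796244e-04 -9.24894250e-04]
```

View pics/w1.png

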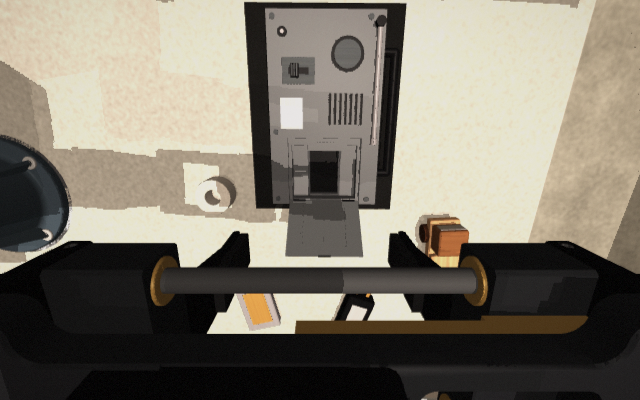

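The wrist view shows the panel from (265,8) to (378,205), the dark pocket floor near (324,172) and the door hinged at about row 203. The switch is at (296,70). Next I'll measure these.

```bash
python3 - <<'E'
from h import *
a=cv2.imread("pics/w1.png");g=cv2.cvtColor(a,cv2.COLOR_BGR2GRAY)
print(g[172,255:390:1].tolist());print(g[125:262,324].tolist());print(g[125:262,345].tolist());print(g[70,278:320].tolist());print(g[58:84,299].tolist())
r=ray("w1",[[265,9],[387,9],[376,205],[274,205]],.088);print(r.round(4))
m=np.zeros_like(g);m[140:200,300:348]=(g[140:200,300:348]<50)*255
c=max(cv2.findContours(m,0,1)[0],key=cv2.contourArea);print(cv2.boundingRect(c),cv2.minAreaRect(c))
A=cv2.resize(a[125:265,250:400],None,fx=4,fy=4,interpolation=cv2.INTER_CUBIC);cv2.imwrite("pics/z1.png",A)
E
```

```text
[18, 16, 20, 17, 16, 19, 18, 19, 18, 20, 18, 17, 21, 17, 16, 18, 27, 67, 71, 69, 70, 71, 70, 70, 69, 69, 71, 70, 70, 72, 71, 69, 71, 60, 68, 69, 69, 41, 49, 68, 71, 69, 70, 70, 69, 70, 68, 69, 71, 69, 68, 67, 69, 56, 54, 25, 17, 14, 15, 14, 13, 14, 14, 13, 15, 16, 15, 14, 16, 15, 14, 14, 16, 14, 15, 15, 15, 14, 13, 13, 13, 13, 40, 80, 84, 125, 128, 129, 130, 129, 128, 128, 130, 129, 129, 129, 128, 76, 68, 52, 35, 122, 129, 74, 51, 124, 130, 129, 128, 129, 128, 128, 130, 131, 129, 130, 130, 129, 128, 130, 128, 108, 48, 40, 42, 42, 43, 41, 40, 41, 40, 33, 30, 19, 16]
[139, 139, 139, 139, 138, 137, 136, 138, 136, 137, 138, 136, 126, 103, 135, 137, 127, 112, 135, 134, 134, 134, 135, 133, 133, 120, 55, 38, 39, 39, 39, 38, 35, 38, 38, 37, 34, 16, 15, 12, 13, 17, 14, 13, 15, 13, 12, 15, 17, 16, 15, 12, 16, 17, 18, 17, 15, 14, 16, 15, 18, 16, 16, 14, 16, 14, 22, 40, 54, 67, 54, 42, 38, 52, 75, 66, 65, 65, 65, 68, 65, 65, 66, 65, 64, 65, 64, 66, 64, 65, 66, 66, 65, 65, 67, 80, 93, 96, 94, 93, 94, 96, 96, 93, 94, 93, 93, 92, 94, 95, 92, 94, 93, 92, 93, 91, 93, 95, 92, 96, 95, 94, 95, 94, 93, 9
[... 492 characters left out ...]
63, 64, 73, 94, 95, 93, 92, 91, 78, 84, 90, 79, 83, 93, 96, 91, 76, 74, 91, 76, 74, 71, 93, 94, 94, 93, 95, 94, 88, 76, 95, 94, 93, 95, 96, 94, 95, 93, 95, 134, 210, 229, 228, 228, 230]
[147, 148, 147, 148, 111, 105, 104, 107, 104, 105, 66, 50, 44, 79, 66, 63, 68, 31, 102, 54, 38, 50, 53, 52, 51, 51, 53, 53, 52, 54, 75, 106, 107, 106, 105, 108, 114, 152, 153, 154, 155, 154]
[107, 103, 105, 105, 108, 105, 101, 98, 95, 68, 51, 50, 50, 51, 49, 61, 90, 97, 101, 104, 107, 107, 106, 105, 105, 104]
[[0.4749 0.2858 0.088 ]
 [0.624  0.2934 0.088 ]
 [0.6378 0.0428 0.088 ]
 [0.4877 0.035  0.088 ]]
(310, 151, 29, 42) ((323.9999694824219, 171.49998474121094), (27.999996185302734, 40.99999237060547), 0.0)
```

View pics/z1.png

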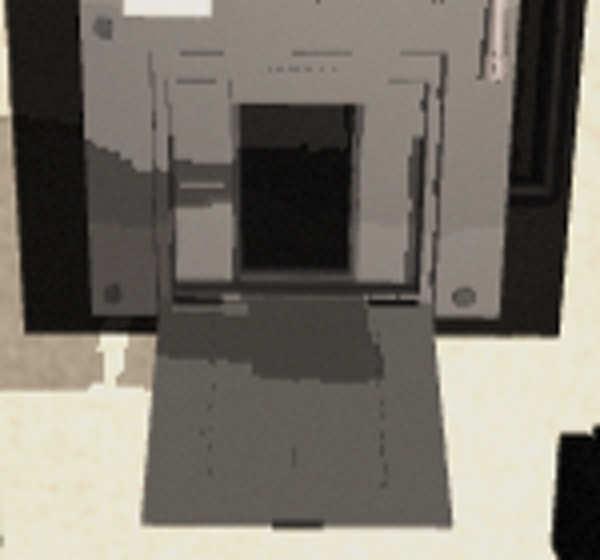

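```bash
python3 - <<'E'
from h import *
O=np.array([.5561,.1643]);a=.05;Rr=np.array([[np.cos(a),-np.sin(a)],[np.sin(a),np.cos(a)]])
def L(p,z): return ((ray("w1",p,z)[:,:2]-O)@Rr*1000).round(1).tolist()
print("lip top",L([[324,150.5]],.083),"floor -y",L([[324,191.5],[324,192.5]],.0555),"lowwalltop",L([[324,194.5],[324,197]],.0655))
print("floor x",L([[309.5,185],[338,185]],.0555),"walltop x",L([[308,172],[340,172]],.0655))
print("hinge",L([[324,200],[324,202]],.087))
print("switch slot",L([[282,70],[314.5,70]],.088),"thumb",L([[288,70],[296,70],[309,70],[299,66.5],[299,74]],.0965))
for th in(2.15,2.3,2.5):
  y=-121.5+89*np.cos(th);print(th,y,.086+.089*np.sin(th),L([[324,256]],.086+.089*np.sin(th)))
print("mat",ray("w1",[[245,2],[406,2]],.003).round(3))
E
```

```text
lip top [[-1.5, -46.6]] floor -y [[-0.6, -113.5], [-0.6, -115.1]] lowwalltop [[-0.7, -115.7], [-0.7, -119.7]]
floor x [[-23.3, -103.0], [21.2, -103.0]] walltop x [[-25.1, -80.6], [23.1, -80.5]]
hinge [[-1.1, -118.2], [-1.1, -121.3]]
switch slot [[-56.6, 56.9], [-14.6, 57.0]] thumb [[-48.0, 55.7], [-37.9, 55.7], [-21.4, 55.7], [-34.0, 59.8], [-34.2, 51.1]]
2.15 -170.21483222774413 0.16048399238106628 [[-2.0, -171.2]]
2.3 -180.79856589390434 0.15236776388372808 [[-1.8, -175.4]]
2.5 -192.8017817836771 0.13926402082525213 [[-1.5, -182.2]]
mat [[0.43  0.319 0.003]
 [0.667 0.332 0.003]]
```

The radio's origin is at about (0.5553, 0.1643) with yaw 0.05. The pocket centre is 78.5 mm along −y from it, and the door stands at about 2.16 rad. I'll move above the pack.

>>> play_rows:
  steps: [1, -1, -0.15, 0, 0, 1, -1, -0.15, 0, 0, 1, -1, -0.15, 0, 0, 1, -1, -0.15, 0, 0, 1, -1, -0.15, 0, 0, 1, -1, -0.15, 0, 0, 1, -1, -0.15, 0, 0, 1, -1, -0.15, 0, 0, 1, -1, -0.15, 0, 0, 1, -1, -0.15, 0, 0]

```text
time: 4.15
position: [0.5215, -0.2162, 0.3277]
tool_rot: [0.688, 0.726, 0.0, -0.0]
ft_force: [0.0, 0.8, 0.1]
grip_width: 0.087
grip_force: 0.0
```

>>> play_rows:
  steps: [1, -1, -0.15, 0.8, 0, 1, -1, -0.15, 0.8, 0, 1, -1, -0.15, 0.8, 0, 1, -1, -0.15, 0.8, 0, 1, -1, -0.1, 0.8, 0, 1, -0.3, 0, 0.8, 0.8, 1, 0, 0, 0, 0.8, 1, 0, 0, 0, 0, 1, 0, 0, 0, 0, 1, 0, 0, 0, 0]

```text
time: 5.15
position: [0.5099, -0.3761, 0.1845]
tool_rot: [0.743, 0.669, 0.0, 0.001]
ft_force: [0.9, 0.5, 0.1]
grip_width: 0.0874
grip_force: 0.0
```

```bash
python3 - <<'E'
from h import *
a=shot("wrist","w2");g=cv2.cvtColor(a,cv2.COLOR_BGR2GRAY)
o=robot.get_obs();print(o["position"],o["tool_rot"])
print(proj("w2",[[.512,-.377,.022],[.516,-.342,.022]]).round(1))
E
```

```text
[ 0.50991203 -0.3762466   0.18456448] [7.43538381e-01 6.68692786e-01 4.24914618e-05 7.94822609e-04]
[[319.6 186.6]
 [319.9 156.4]]
```

View pics/w2.png

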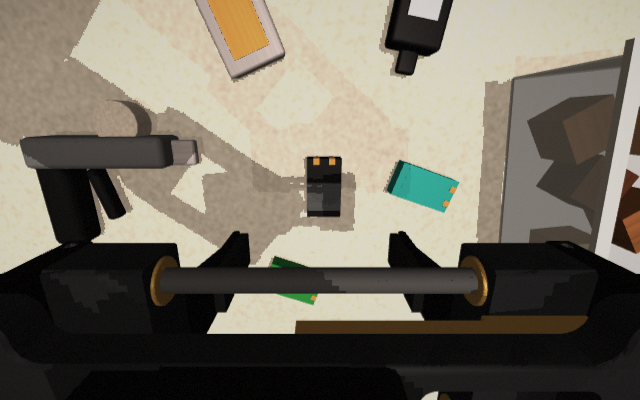

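The pack is at columns 307–341 and rows 157–216, nearly square to the tool, with its brass strips at the top. I'll measure it precisely.

```bash
python3 - <<'E'
from h import *
a=cv2.imread("pics/w2.png");g=cv2.cvtColor(a,cv2.COLOR_BGR2GRAY)
for r in(160,175,190,205,212): 
  s=np.flatnonzero(g[r,295:352]<62);print(r,s.min()+295,s.max()+295,g[r,300:312].tolist(),g[r,334:346].tolist())
print(g[150:164,312].tolist(),g[208:222,324].tolist())
E
```

```text
160 307 340 [204, 203, 203, 202, 134, 127, 105, 42, 29, 29, 28, 31] [160, 72, 35, 31, 32, 33, 31, 67, 200, 206, 208, 207]
175 307 340 [202, 203, 202, 204, 137, 131, 108, 39, 25, 27, 28, 29] [12, 6, 11, 8, 11, 11, 10, 90, 123, 126, 128, 129]
190 307 340 [173, 171, 171, 169, 148, 143, 121, 54, 46, 44, 44, 45] [45, 44, 45, 43, 44, 44, 43, 141, 153, 149, 149, 144]
205 322 339 [151, 146, 147, 146, 145, 147, 124, 87, 83, 84, 84, 84] [48, 50, 46, 48, 50, 49, 76, 142, 149, 150, 154, 154]
212 307 339 [167, 211, 214, 214, 174, 172, 171, 47, 24, 24, 22, 24] [14, 10, 13, 11, 12, 11, 106, 145, 145, 145, 146, 151]
[204, 204, 204, 202, 197, 187, 129, 4, 10, 24, 29, 30, 30, 30] [48, 49, 40, 13, 11, 11, 12, 13, 53, 121, 147, 147, 143, 145]
```

```bash
python3 - <<'E'
from h import *
p=ray("w2",[[306.7,160],[340.7,160],[306.7,212],[339.7,212],[323.8,156.5],[323.3,216.0]],.022);print(p.round(4))
yl=p[0]-p[2];yr=p[1]-p[3];print(np.arctan2(-yl[0],yl[1]),np.arctan2(-yr[0],yr[1]))
m=p[4]*.5+p[5]*.5;c4=p[:4].mean(0);print(m,np.linalg.norm(p[4]-p[5]),np.linalg.norm(p[0]-p[1]))
q=robot.get_obs()["tool_rot"];from scipy.spatial.transform import Rotation as R
M=R.from_quat(q).as_matrix();print(M.round(3));print(M.T@(m-robot.get_obs()["position"]))
E
```

```text
[[ 0.5007 -0.3445  0.022 ]
 [ 0.5392 -0.3486  0.022 ]
 [ 0.4933 -0.4066  0.022 ]
 [ 0.5328 -0.4108  0.022 ]
 [ 0.5204 -0.3426  0.022 ]
 [ 0.5127 -0.4138  0.022 ]]
-0.11727323402561547 -0.10240663805127662
[ 0.51654667 -0.37817904  0.022     ] 0.07159046630113308 0.03873953801162815
[[ 0.106  0.994  0.001]
 [ 0.994 -0.106 -0.001]
 [-0.001  0.001 -1.   ]]
[-0.0010578   0.00660034  0.16257392]
```

The pack's centre is at tool (−1, +6.6) mm, with 173 mm to go down. I'll grip it 18 mm behind its middle.

>>> play_rows:
  steps: [0.5, -0.63, 0.22, 0, 0, 0.5, 0, 0, 1, 0, 0.5, 0, 0, 1, 0, 0.5, 0, 0, 1, 0, 0.5, 0, 0, 1, 0, 0.5, 0, 0, 0.9, 0, 0.5, 0, 0, 0.5, 0, 0.5, 0, 0, 0.37, 0, 0.5, 0, 0, 0, 0, -0.3, 0, 0, 0, 0]
  grip_force: 15

```text
time: 6.2
position: [0.5145, -0.3968, 0.0114]
tool_rot: [0.744, 0.668, 0.0, 0.001]
ft_force: [0.2, 0.1, -0.0]
grip_width: 0.0622
grip_force: 0.0
```

>>> play_rows:
  steps: [-1, 0, 0, 0, 0, -1, 0, 0, 0, 0, -1, 0, 0, 0, 0, -1, 0, 0, 0, 0, -1, 0, 0, -1, 0, -1, 0, 0, -1, 0, -1, 0, 0, -1, 0, -1, 0, 0, -1, 0, -1, 0, 0, 0, 0, -1, 0, 0, 0, 0]

```text
time: 7.2
position: [0.5138, -0.3963, 0.1308]
tool_rot: [0.744, 0.668, -0.0, 0.0]
ft_force: [-0.1, 0.8, -0.9]
grip_width: 0.04
grip_force: 15.0
```

```bash
python3 - <<'E'
from h import *
a=shot("wrist","w3");b=shot("side","s3")
p=proj("s3",robot.get_obs()["position"][None])[0];print(p)
x,y=p.astype(int);A=cv2.resize(b[y-60:y+60,x-70:x+70],None,fx=3,fy=3)
cv2.imwrite("pics/z3.png",np.hstack([A,cv2.resize(a[60:240,240:400],(320,360))]))
E
```

```text
[400.96547932 237.87087879]
```

View pics/z3.png

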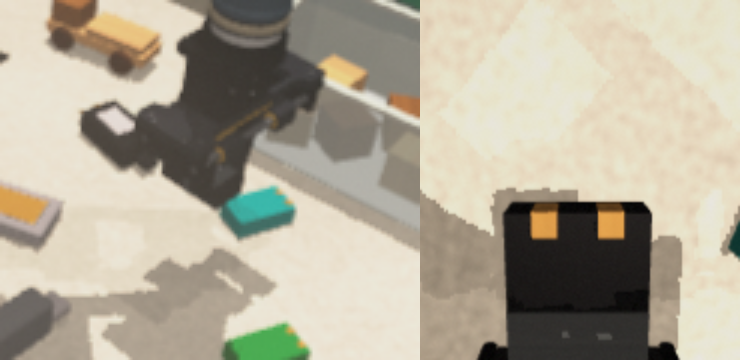

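The pack is held level at a grip of 15 N. I'll loosen the grip here to see whether the contact end droops.

>>> play_rows:
  steps: [-1, 0, 0, 0, 0, -1, 0, 0, 0, 0, -1, 0, 0, 0, 0, -1, 0, 0, 0, 0, -1, 0, 0, 0, 0, -1, 0, 0, 0, 0, -1, 0, 0, 0, 0, -1, 0, 0, 0, 0, -1, 0, 0, 0, 0, -1, 0, 0, 0, 0]
  grip_force: 4

```text
time: 8.3
position: [0.5138, -0.3963, 0.1305]
tool_rot: [0.744, 0.668, -0.0, 0.0]
ft_force: [-0.5, -1.4, -0.6]
grip_width: 0.0401
grip_force: 4.0
```

```bash
cat >> h.py <<'E'
from scipy.spatial.transform import Rotation as Rot
def strips(f):
    a=cv2.imread(f"pics/{f}.png");h=cv2.cvtColor(a,cv2.COLOR_BGR2HSV)
    m=cv2.inRange(h,(8,110,110),(30,255,255));m[:,:265]=0;m[:,375:]=0;m[:100]=0;m[260:]=0
    return [cv2.boundingRect(c) for c in cv2.findContours(m,0,1)[0] if cv2.contourArea(c)>12]
def tip(f,th,o,off=.018):
    """pixel of top contact edge (y=+35) and strip far side for pack tilted th about the grip point"""
    M=Rot.from_quat(o["tool_rot"]).as_matrix();c,s=np.cos(th),np.sin(th)
    P=[]
    for ly,lz in((off+.035,.005),(off+.027,.005)):   # local, rel. pivot 6 mm under top
        P.append(o["position"]+M@np.array([c*ly+s*lz,0,-.005+s*ly-c*lz]))
    return proj(f,P)
E
python3 - <<'E'
from h import *
o=robot.get_obs();shot("wrist","w4");print(o["grip_width"],o["position"])
for f in("w3","w4"):
    print(f,strips(f))
for th in(0,.1,.2,.3,.5,.7,1):print(th,tip("w4",th,o).round(1).tolist())
E
```

```text
0.04007287482105335 [ 0.51384535 -0.3963337   0.13050474]
w3 [(329, 165, 13, 15), (295, 165, 14, 15)]
w4 [(329, 165, 13, 15), (295, 165, 14, 15)]
0 [[317.4, 165.1], [317.4, 179.7]]
0.1 [[317.4, 163.1], [317.4, 177.5]]
0.2 [[317.5, 162.1], [317.5, 176.2]]
0.3 [[317.5, 162.2], [317.5, 175.7]]
0.5 [[317.5, 164.8], [317.5, 177.0]]
0.7 [[317.6, 170.3], [317.6, 181.0]]
1 [[317.6, 182.5], [317.6, 190.7]]
```

At 4 N the pack stays level, and the predicted grip offset checks out. I'll tilt it in the fingers against the clear +y edge of the radio: its rear end catches on the panel while the fingers go down. Carrying it there firmly now.

>>> play_rows:
  steps: [-1, 0, 0, -0.8, -0.78, -1, 0, 0, -0.8, -0.78, -1, 0.97, 0.1, -0.8, 0, -1, 0.97, 0.1, 0, 0, -1, 0.97, 0.1, 0, 0, -1, 0.97, 0.1, 0, 0, -1, 0.97, 0.1, 0, 0, -1, 0.97, 0.1, 0, 0, -1, 0.97, 0.1, 0, 0, -1, 0.97, 0.1, 0, 0]
  grip_force: 15

```text
time: 9.35
position: [0.5266, -0.1615, 0.2026]
tool_rot: [0.69, 0.724, 0.0, 0.0]
ft_force: [-0.1, -0.0, -1.4]
grip_width: 0.0399
grip_force: 15.0
```

>>> play_rows:
  steps: [-1, 0.97, 0.1, 0, 0, -1, 0.97, 0.1, 0, 0, -1, 0.97, 0.1, 0, 0, -1, 0.97, 0.1, 0, 0, -1, 0.97, 0.1, 0, 0, -1, 0.97, 0.1, 0, 0, -1, 0.97, 0.1, 0, 0, -1, 0.97, 0.1, 0, 0, -1, 0.97, 0.1, 0, 0, -1, 0.97, 0.1, 0, 0]

```text
time: 10.35
position: [0.5426, 0.1307, 0.2026]
tool_rot: [0.69, 0.724, 0.0, 0.0]
ft_force: [-0.2, 0.3, -0.4]
grip_width: 0.0401
grip_force: 15.0
```

>>> play_rows:
  steps: [-1, 0.95, 0.09, 0, 0, -1, 0.95, 0.09, 0, 0, -1, 0.95, 0.09, 0, 0, -1, 0.95, 0.09, 0, 0, -1, 0.95, 0.09, 0, 0, -1, 0.95, 0.09, 0, 0, -1, 0, 0, 0, 0, -1, 0, 0, 0, 0, -1, 0, 0, 0, 0, -1, 0, 0, 0, 0]

```text
time: 11.35
position: [0.5506, 0.2999, 0.2024]
tool_rot: [0.69, 0.723, -0.0, -0.0]
ft_force: [0.6, 0.2, -0.4]
grip_width: 0.0398
grip_force: 15.0
```

```bash
cat >> h.py <<'E'
def inradio(p,O=(.5553,.1643),a=.05):
    d=np.array(p[:2])-O;c,s=np.cos(a),np.sin(a);return [d[0]*c+d[1]*s,-d[0]*s+d[1]*c,p[2]]
E
python3 - <<'E'
from h import *
o=robot.get_obs();M=Rot.from_quat(o["tool_rot"]).as_matrix();print(o["position"],np.array(inradio(o["position"])).round(4),np.arctan2(M[1,1],M[0,1]))
E
```

```text
[0.55060596 0.29992664 0.20240861] [0.0021 0.1357 0.2024] 0.04667558795683082
```

>>> play_rows:
  steps: [-1, 0.08, 0, 1, 0, -1, 0, 0, 1, 0, -1, 0, 0, 1, 0, -1, 0, 0, 0.4, 0, -1, 0, 0, 0, 0, -1, 0, 0, 0, 0, -1, 0, 0, 0, 0, -1, 0, 0, 0, 0, -1, 0, 0, 0, 0, -1, 0, 0, 0, 0]
  grip_force: 4

```text
time: 12.35
position: [0.5508, 0.3036, 0.1011]
tool_rot: [0.69, 0.724, 0.0, 0.0]
ft_force: [0.8, 0.2, -2.6]
grip_width: 0.0401
grip_force: 4.0
```

>>> play_rows:
  steps: [-1, 0.04, 0, 0.06, 0, -1, 0.04, 0, 0.06, 0, -1, 0.04, 0, 0.05, 0, -1, 0.04, 0, 0.05, 0, -1, 0.03, 0, 0.04, 0, -1, 0.03, 0, 0.04, 0, -1, 0.03, 0, 0.03, 0, -1, 0, 0, 0, 0, -1, 0, 0, 0, 0, -1, 0, 0, 0, 0]

```text
time: 13.35
position: [0.5501, 0.311, 0.0905]
tool_rot: [0.69, 0.724, 0.0, -0.0]
ft_force: [-0.4, 0.9, -0.5]
grip_width: 0.0399
grip_force: 4.0
```

```bash
python3 - <<'E'
from h import *
o=robot.get_obs();shot("wrist","w5");print(inradio(o["position"]),o["grip_width"],strips("w5"))
for th in(0,.1,.2,.3,.4,.5,.6,.7,.8):print(th,tip("w5",th,o).round(1).tolist())
a=cv2.imread("pics/w5.png");cv2.imwrite("pics/z5.png",cv2.resize(a[100:280,220:420],None,fx=3,fy=3))
E
```

```text
[np.float64(0.002184629301921477), np.float64(0.1468026036840456), np.float64(0.09053314051515288)] 0.03990544859940031 [(328, 163, 12, 12), (298, 163, 12, 12)]
0 [[317.5, 164.8], [317.5, 179.5]]
0.1 [[317.5, 162.9], [317.5, 177.3]]
0.2 [[317.6, 161.9], [317.6, 176.0]]
0.3 [[317.6, 162.0], [317.6, 175.5]]
0.4 [[317.6, 162.9], [317.6, 175.8]]
0.5 [[317.6, 164.6], [317.6, 176.8]]
0.6 [[317.6, 167.0], [317.6, 178.5]]
0.7 [[317.7, 170.1], [317.7, 180.8]]
0.8 [[317.7, 173.7], [317.7, 183.6]]
```

View pics/z5.png

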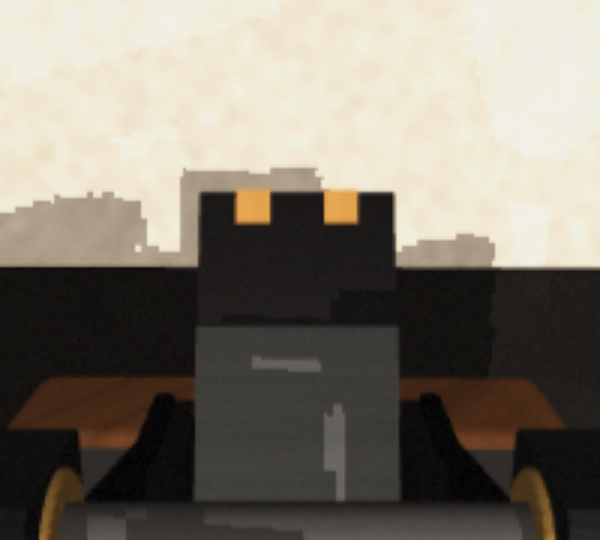

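The strips are closer together now (30 px against 33.5 px), which puts the tilt at about 0.4 rad with the contact end down. The strips also show a wrist-camera bias of about 1.4 px sideways, so the radio's true x is about 0.553, which agrees with the top camera. Next I'll hover over the pocket and check.

>>> play_rows:
  steps: [-1, 0, 0, -1, 0, -1, 0, 0, -0.8, 0, -1, -1, 0, 0, 0, -1, -1, 0, 0, 0, -1, -1, 0, 0, 0, -1, -1, 0, 0, 0, -1, -1, 0, 0, 0, -1, -1, 0, 0, 0, -1, -1, 0, 0, 0, -1, -1, -0.1, 0, 0]
  grip_force: 8

```text
time: 14.4
position: [0.5589, 0.0697, 0.1446]
tool_rot: [0.69, 0.724, 0.0, 0.0]
ft_force: [0.1, 0.4, -0.9]
grip_width: 0.0398
grip_force: 8.0
```

>>> play_rows:
  steps: [-1, -0.23, 0, 0.6, 0, -1, 0, 0, 0, 0, -1, 0, 0, 0, 0, -1, 0, 0, 0, 0, -1, 0, 0, 0, 0, -1, 0, 0, 0, 0, -1, 0, 0, 0, 0, -1, 0, 0, 0, 0, -1, 0, 0, 0, 0, -1, 0, 0, 0, 0]

```text
time: 15.4
position: [0.559, 0.0642, 0.1266]
tool_rot: [0.69, 0.724, -0.0, 0.0]
ft_force: [0.0, -0.9, 0.1]
grip_width: 0.04
grip_force: 8.0
```

```bash
python3 - <<'E'
from h import *
o=robot.get_obs();a=shot("wrist","w6");print(o["position"],inradio(o["position"],(.553,.165)),strips("w6"))
print(tip("w6",.4,o))
cv2.imwrite("pics/z6.png",cv2.resize(a[0:250,190:450],None,fx=2.4,fy=2.4,interpolation=cv2.INTER_CUBIC))
E
```

```text
[0.55899162 0.06421801 0.12656453] [np.float64(0.0009471339555678334), np.float64(-0.10095549930734792), np.float64(0.12656453429975312)] [(328, 163, 12, 12), (298, 163, 12, 12)]
[[317.60640905 162.89995848]
 [317.60298566 175.83163962]]
```

View pics/z6.png

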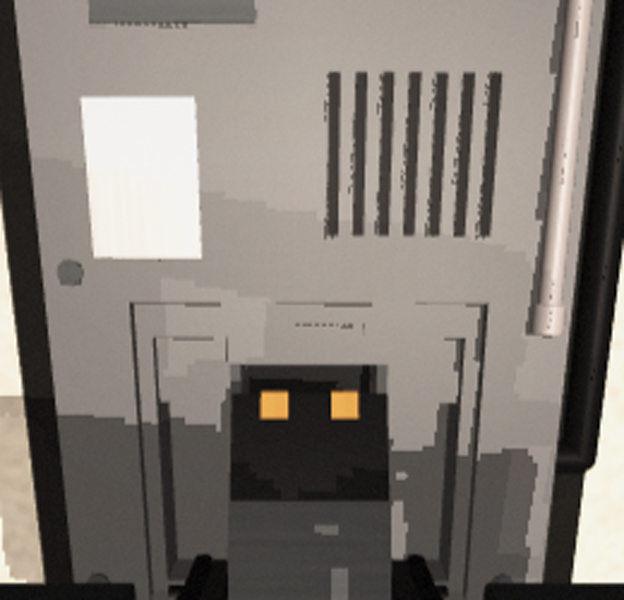

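The pack is over the pocket. The lip edge is at zoom row 366 and the contact-end top at row 391, with the frame seams at zoom columns 131 and 487. I'll turn those into offsets.

```bash
python3 - <<'E'
from h import *
o=robot.get_obs();M=Rot.from_quat(o["tool_rot"]).as_matrix()
a=cv2.imread("pics/w6.png");g=cv2.cvtColor(a,cv2.COLOR_BGR2GRAY).astype(int)
def T(p,z): return ((ray("w6",np.array(p)-[1.4,0],z)-o["position"])@M*1000).round(1)
print(g[145:168,308].tolist(),g[145:168,319].tolist());print(g[154:158,282:360].tolist()[1]);print(g[130,240:256].tolist(),g[130,385:400].tolist())
Z=lambda x,y:(190+x/2.4,y/2.4)
print("seam",T([Z(131,304),Z(487,304)],.088),"lip",T([Z(309,366)],.083),"opening",T([Z(243,385),Z(376,385),Z(232,380),Z(387,380)],.0795))
print("panel",T([Z(58,420),Z(560,420)],.088))
print("strip top",T([[319,163]],o["position"][2]+.005-.0151))
E
```

```text
[152, 153, 153, 151, 152, 154, 136, 63, 42, 41, 40, 42, 37, 18, 21, 18, 17, 52, 127, 181, 181, 180, 180] [155, 154, 155, 155, 153, 154, 137, 64, 44, 45, 45, 43, 45, 40, 19, 19, 19, 16, 21, 25, 26, 28, 26]
[145, 147, 148, 137, 109, 107, 104, 106, 62, 46, 44, 42, 42, 41, 41, 42, 42, 38, 45, 42, 42, 41, 42, 43, 42, 43, 40, 40, 41, 44, 45, 44, 44, 42, 44, 46, 45, 45, 46, 44, 42, 46, 47, 46, 45, 46, 47, 46, 45, 46, 48, 45, 45, 47, 45, 45, 47, 46, 41, 20, 15, 18, 38, 39, 39, 95, 98, 97, 96, 124, 153, 154, 155, 158, 155, 156, 154, 156]
[143, 141, 143, 144, 69, 62, 139, 143, 145, 144, 143, 145, 144, 146, 144, 146] [162, 161, 159, 160, 159, 90, 61, 40, 131, 158, 161, 158, 159, 158, 158]
seam [[ 71.2 -50.7  38.5]
 [ 71.2  50.3  38.5]] lip [[53.2 -0.3 43.5]] opening [[ 47.  -20.5  47. ]
 [ 47.   20.2  47. ]
 [ 48.5 -23.8  47. ]
 [ 48.5  23.5  47. ]]
panel [[ 37.8 -74.9  38.5]
 [ 37.8  74.5  38.5]]
strip top [[50.9  0.  10.1]]
```

Sideways alignment is within 0.3 mm, and the lip edge is 2 mm beyond the contact end. I'll go down and push under the lip.

>>> play_rows:
  steps: [-1, 0, 0, 0.4, 0, -1, 0, 0, 0.4, 0, -1, 0, 0, 0.3, 0, -1, 0, 0, 0.17, 0, -1, 0, 0, 0, 0, -1, 0.04, 0, 0.03, 0, -1, 0.04, 0, 0.03, 0, -1, 0, 0, 0, 0, -1, 0, 0, 0, 0, -1, 0, 0, 0, 0]

```text
time: 16.45
position: [0.5593, 0.0665, 0.0867]
tool_rot: [0.69, 0.724, 0.0, 0.0]
ft_force: [0.2, -2.7, 3.1]
grip_width: 0.0398
grip_force: 8.0
```

>>> play_rows:
  steps: [-1, 0.04, 0, 0.02, 0, -1, 0.04, 0, 0.01, 0, -1, 0.04, 0, 0.01, 0, -1, 0.04, 0, 0, 0, -1, 0.03, 0, 0, 0, -1, 0, 0, 0, 0, -1, 0, 0, 0, 0, -1, 0, 0, 0, 0, -1, 0, 0, 0, 0, -1, 0, 0, 0, 0]

```text
time: 17.45
position: [0.5588, 0.0724, 0.0855]
tool_rot: [0.69, 0.724, 0.0, 0.0]
ft_force: [1.6, -2.2, 3.0]
grip_width: 0.04
grip_force: 8.0
```

```bash
python3 - <<'E'
from h import *
o=robot.get_obs();a=shot("wrist","w7");M=Rot.from_quat(o["tool_rot"]).as_matrix();print(o["position"],o["ft_force"],o["grip_width"],strips("w7"))
for th in(.3,.4):print(tip("w7",th,o).round(1).tolist())
g=cv2.cvtColor(a,cv2.COLOR_BGR2GRAY);print(g[130:175,308].tolist(),g[130:175,319].tolist())
cv2.imwrite("pics/z7.png",cv2.resize(a[60:250,220:420],None,fx=3,fy=3,interpolation=cv2.INTER_CUBIC))
E
```

```text
[0.55879682 0.0723806  0.08545678] [ 1.63091202 -2.15931067  2.98108844] 0.04004256171482851 []
[[317.6, 161.9], [317.6, 175.5]]
[[317.6, 162.9], [317.6, 175.8]]
[157, 159, 157, 156, 155, 152, 155, 153, 156, 154, 156, 154, 148, 140, 154, 156, 153, 152, 151, 151, 149, 151, 147, 140, 149, 150, 149, 152, 150, 147, 148, 149, 146, 148, 148, 148, 149, 147, 147, 148, 147, 146, 144, 152, 173] [158, 159, 160, 158, 156, 156, 156, 158, 157, 156, 156, 155, 156, 157, 156, 154, 154, 153, 155, 153, 154, 154, 148, 123, 105, 153, 152, 152, 150, 152, 149, 150, 151, 151, 151, 148, 149, 147, 147, 150, 147, 149, 147, 128, 48]
```

View pics/z7.png

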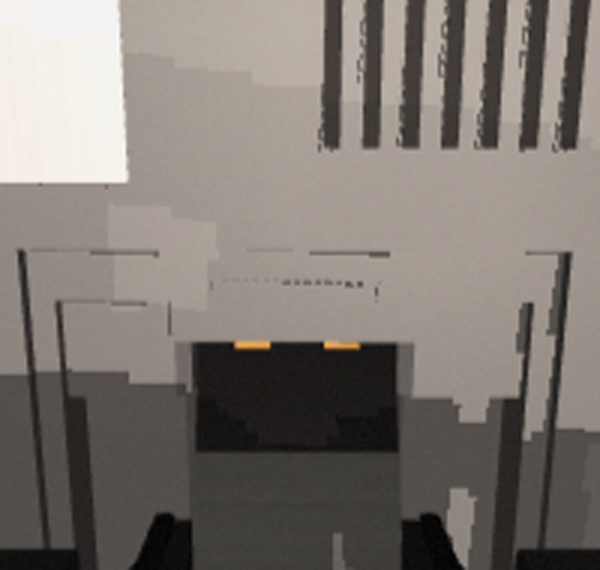

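The strips now show only a sliver below the lip edge (rows 173–176), so the contact end is tucked in and the spring is pushed about 1.5 mm. Now I'll rock the other end down.

>>> play_rows:
  steps: [-1, -0.02, 0, 0.07, 0, -1, -0.015, 0, 0.07, 0, -1, -0.01, 0, 0.07, 0, -1, -0.01, 0, 0.07, 0, -1, 0, 0, 0.07, 0, -1, 0, 0, 0.07, 0, -1, 0, 0, 0.07, 0, -1, 0, 0, 0.07, 0, -1, 0, 0, 0.06, 0, -1, 0, 0, 0, 0]

```text
time: 18.5
position: [0.5583, 0.0708, 0.0674]
tool_rot: [0.69, 0.724, -0.0, -0.0]
ft_force: [-1.1, -1.3, 7.2]
grip_width: 0.04
grip_force: 8.0
```

```bash
python3 - <<'E'
from h import *
o=robot.get_obs();a=shot("wrist","w8");print(o["position"],o["ft_force"],o["grip_width"],strips("w8"))
g=cv2.cvtColor(a,cv2.COLOR_BGR2GRAY);print(g[160:240:2,319].tolist())
for th in(0,.1,.2):print(th,tip("w8",th,o).round(1).tolist())
E
```

```text
[0.55826494 0.0708389  0.067363  ] [-1.10402119 -1.3314042   7.18277111] 0.03998302194769268 [(329, 178, 13, 3), (295, 178, 14, 3)]
[151, 150, 150, 148, 148, 148, 147, 148, 147, 76, 60, 59, 59, 59, 59, 59, 57, 57, 59, 57, 56, 53, 53, 53, 54, 51, 46, 23, 19, 25, 60, 60, 62, 61, 60, 61, 64, 63, 60, 60]
0 [[317.5, 164.9], [317.5, 179.5]]
0.1 [[317.5, 162.9], [317.5, 177.3]]
0.2 [[317.5, 162.0], [317.5, 176.0]]
```

The pack looks flat, with its strips at the level-grip spacing. I'll let go, opening only a little inside the recesses, and go up.

>>> play_rows:
  steps: [0.2, 0, 0, 0, 0, 0.2, 0, 0, 0, 0, 0.2, 0, 0, 0, 0, 0.2, 0, 0, 0, 0, 0.2, 0, 0, -0.5, 0, 0.2, 0, 0, -0.7, 0, 0.2, 0, 0, -1, 0, -1, 0, 0, -0.5, 0, -1, 0, 0, 0, 0, -1, 0, 0, 0, 0]

```text
time: 19.55
position: [0.5584, 0.0707, 0.1476]
tool_rot: [0.69, 0.724, -0.0, -0.0]
ft_force: [0.4, -0.8, -0.2]
grip_width: 0.0358
grip_force: 0.0
```

```bash
python3 - <<'E'
from h import *
o=robot.get_obs();a=shot("wrist","w9");print(o["position"],o["ft_force"],o["grip_width"],strips("w9"))
M=Rot.from_quat(o["tool_rot"]).as_matrix()
cv2.imwrite("pics/z9.png",cv2.resize(a[100:250,250:390],None,fx=4,fy=4,interpolation=cv2.INTER_CUBIC))
E
```

```text
[0.55838944 0.07072429 0.14755888] [ 0.35179251 -0.80411506 -0.21463947] 0.03580919753423415 [(325, 157, 10, 3), (303, 157, 9, 3)]
```

View pics/z9.png

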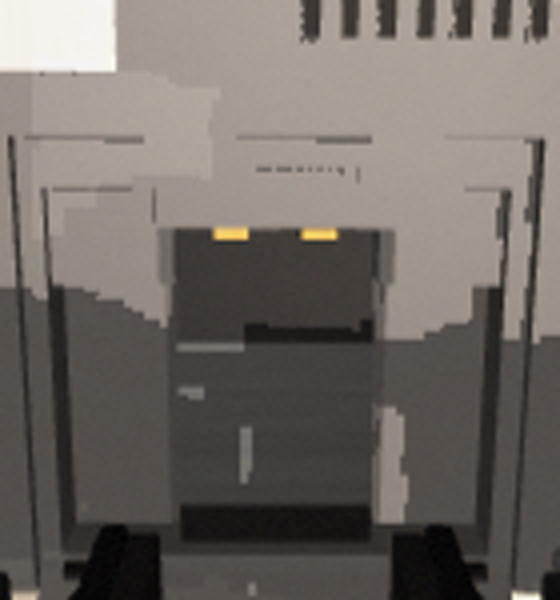

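```bash
python3 - <<'E'
from h import *
o=robot.get_obs();M=Rot.from_quat(o["tool_rot"]).as_matrix()
g=cv2.cvtColor(cv2.imread("pics/w9.png"),cv2.COLOR_BGR2GRAY);print(g[220:242,318].tolist(),g[154:164,308].tolist())
T=lambda p,z:((ray("w9",np.array(p)-[1.4,0],z)-o["position"])@M*1000).round(1)
e=235.2
print("lip",T([[319,156.8]],.083),"strip",T([[308,160]],.0775),"-y end",T([[318,e]],.0775),T([[318,e]],.0845),"width",T([[293.5,225],[342.5,225],[294.5,190],[342.5,190]],.0775))
print("back edge of pocket",T([[319,237],[319,238.5]],.0655))
E
```

```text
[65, 61, 61, 62, 59, 56, 36, 20, 22, 19, 22, 22, 21, 21, 23, 32, 50, 49, 58, 81, 80, 80] [152, 149, 161, 190, 207, 187, 61, 61, 61, 59]
lip [[47.2  0.5 63.9]] strip [[43.9 -8.5 69.4]] -y end [[-22.3  -0.5  69.4]] [[-19.3  -0.5  62.4]] width [[-12.7 -21.8  69.5]
 [-12.7  20.9  69.4]
 [ 18.7 -20.1  69.5]
 [ 18.7  20.2  69.4]]
back edge of pocket [[-29.3   0.4  81.4]
 [-30.8   0.4  81.4]]
```

The apparent length suggests the rear end may still sit up on the 10 mm wall. I'll feel for it with closed fingertips near the rear end.

>>> play_rows:
  steps: [-1, -0.31, 0, 0, 0, -1, 0, 0, 0.7, 0, -1, 0, 0, 0.6, 0, -1, 0, 0, 0.4, 0, -1, 0, 0, 0.3, 0, -1, 0, 0, 0.15, 0, -1, 0, 0, 0, 0, -1, 0, 0, 0, 0, -1, 0, 0, 0, 0, -1, 0, 0, 0, 0]

```text
time: 20.6
position: [0.5589, 0.0609, 0.0868]
tool_rot: [0.69, 0.724, -0.0, 0.0]
ft_force: [-6.4, -1.1, 25.0]
grip_width: 0.0007
grip_force: 12.3
```

The rear end is indeed still up: the fingers met its top at z = 0.087 with 25 N. It's caught on the rear wall, so I'll drag it towards the contacts while pressing.

>>> play_rows:
  steps: [-1, 0.04, 0, 0, 0, -1, 0.04, 0, 0, 0, -1, 0.04, 0, 0, 0, -1, 0.04, 0, 0, 0, -1, 0, 0, 0, 0, -1, 0, 0, 0, 0, -1, 0, 0, 0, 0, -1, 0, 0, 0, 0, -1, 0, 0, 0, 0, -1, 0, 0, 0, 0]

```text
time: 21.6
position: [0.5588, 0.0663, 0.0831]
tool_rot: [0.69, 0.724, -0.0, -0.0]
ft_force: [-0.5, -0.1, -0.6]
grip_width: 0.0006
grip_force: 0.0
```

The resistance is gone, so the pack has dropped. I'll press down to check that it's flat.

>>> play_rows:
  steps: [-1, -0.15, 0, 0, 0, -1, 0, 0, 0.07, 0, -1, 0, 0, 0.06, 0, -1, 0, 0, 0.05, 0, -1, 0, 0, 0.04, 0, -1, 0, 0, 0, 0, -1, 0, 0, 0, 0, -1, 0, 0, 0, 0, -1, 0, 0, 0, 0, -1, 0, 0, 0, 0]

```text
time: 22.6
position: [0.559, 0.0616, 0.0779]
tool_rot: [0.69, 0.724, -0.0, 0.0]
ft_force: [-2.2, -1.2, 8.2]
grip_width: 0.0006
grip_force: 4.3
```

The pack's top is at 0.0779 near the rear end, so it's flat. I'll rise and check the pack and the door.

>>> play_rows:
  steps: [-1, 0, 0, -1, 0, -1, 0, 0, -1, 0, -1, 0, 0, -1, 0, -1, 0, 0, -1, 0, -1, 0, 0, -1, 0, -1, 0, 0, -1, 0, -1, 0, 0, 0, 0, -1, 0, 0, 0, 0, -1, 0, 0, 0, 0, -1, 0, 0, 0, 0]

```text
time: 23.6
position: [0.5581, 0.0617, 0.2551]
tool_rot: [0.69, 0.724, -0.001, -0.001]
ft_force: [-0.6, -1.1, -0.8]
grip_width: 0.0005
grip_force: 0.0
```

```bash
python3 - <<'E'
from h import *
o=robot.get_obs();a=shot("wrist","w10");M=Rot.from_quat(o["tool_rot"]).as_matrix();print(o["position"],strips("w10"))
b=shot("top","t10");A=cv2.resize(a[40:290,240:400],(384,600));B=cv2.resize(b[150:225,225:310],None,fx=4.8,fy=4.8)
C=np.zeros((600,800,3),np.uint8);C[:,:384]=A;C[:360,384:384+B.shape[1]]=B;cv2.imwrite("pics/z10.png",C)
for n in(2.1,2.2,2.3,2.5):
  P=np.array([.5597,.0437,.086])+.089*np.cos(n)*np.array([-.05,1,0])+[0,0,.089*np.sin(n)];print(n,P,proj("w10",P)+[[1.4,0]])
g=cv2.cvtColor(a,cv2.COLOR_BGR2GRAY);print(g[190:290:2,319].tolist(),g[140:160,308].tolist())
E
```

```text
[0.55806505 0.06173856 0.25508869] []
2.1 [ 0.56194657 -0.0012313   0.16282563] [[320.48081552 264.19094604]]
2.2 [ 0.56231883 -0.0086766   0.15795618] [[320.49576512 268.3692573 ]]
2.3 [ 0.56266493 -0.01559857  0.15236776] [[320.51002885 271.5517171 ]]
2.5 [ 0.56326509 -0.02760178  0.13926402] [[320.53590182 275.04620864]]
[31, 54, 44, 122, 84, 107, 110, 106, 107, 108, 107, 107, 108, 105, 95, 73, 70, 71, 70, 72, 71, 66, 44, 55, 53, 53, 55, 53, 53, 52, 55, 55, 52, 53, 52, 53, 48, 53, 51, 26, 35, 42, 46, 48, 51, 51, 52, 52, 51, 50] [40, 40, 41, 41, 39, 40, 37, 38, 39, 37, 35, 36, 38, 37, 35, 35, 36, 48, 78, 91]
```

View pics/z10.png

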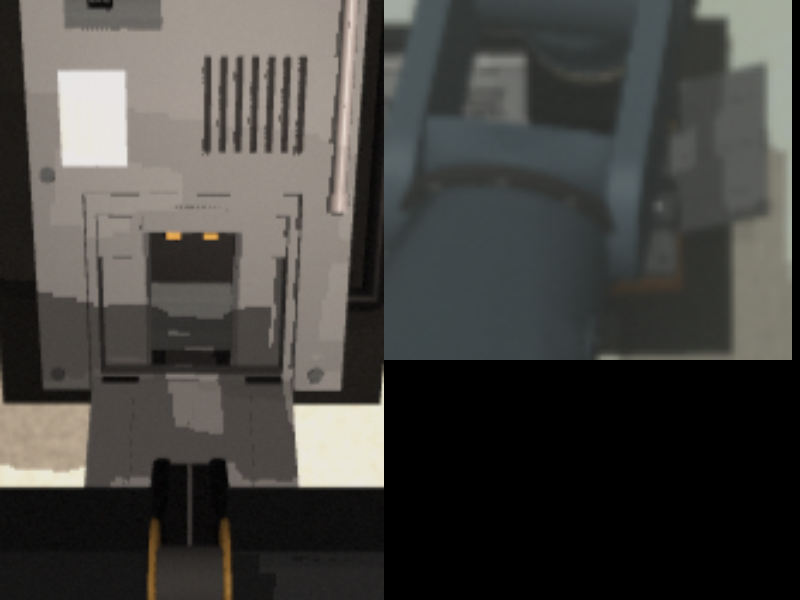

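I've now viewed 12 pictures, which is over the limit of 10, so from here I'll work from numbers only. The pack is seated, with the strips a sliver under the lip at (173–210, 236). In the top view the door's free edge has moved outward, from column 300 to about 305, so I'll work out its angle.

```bash
python3 - <<'E'
from h import *
for f in("top0","t10"):
  g=cv2.cvtColor(cv2.imread(f"pics/{f}.png"),cv2.COLOR_BGR2GRAY);print(g[172,285:312].tolist(),g[180,285:312].tolist(),g[188,285:312].tolist())
for n in(2.1,2.2,2.3,2.4,2.5,2.6):
  P=np.array([.5597,.0437,.086])+.089*np.cos(n)*np.array([-.05,1,0])+[0,0,.089*np.sin(n)];print(n,P.round(4),proj("t10",P).round(1))
a=np.array([.5577,.0864,.0775]);print(proj("w10",[a+[-.0016,.0315,.0055],a+[-.0014,.027,0]]))
import cv2 as c
h=c.cvtColor(c.imread("pics/w10.png"),c.COLOR_BGR2HSV);m=c.inRange(h,(8,90,90),(32,255,255));ys,xs=np.nonzero(m[120:160,300:340]);print(ys.min()+120,ys.max()+120,xs.min()+300,xs.max()+300)
E
```

```text
[75, 75, 73, 74, 75, 75, 74, 75, 77, 75, 76, 76, 77, 78, 87, 114, 146, 150, 150, 149, 150, 149, 150, 149, 149, 149, 150] [75, 75, 75, 75, 75, 75, 74, 75, 75, 74, 76, 76, 75, 75, 78, 106, 143, 148, 147, 147, 148, 149, 149, 149, 149, 149, 149] [75, 75, 75, 75, 75, 75, 75, 76, 76, 75, 75, 74, 76, 75, 79, 90, 108, 110, 111, 124, 147, 150, 150, 149, 149, 149, 149]
[53, 59, 69, 69, 69, 69, 70, 71, 70, 75, 82, 89, 90, 90, 90, 90, 90, 90, 92, 119, 164, 168, 168, 169, 168, 169, 169] [86, 88, 88, 88, 84, 72, 71, 71, 75, 85, 85, 85, 86, 88, 87, 87, 87, 89, 85, 92, 132, 151, 165, 166, 167, 168, 168] [55, 66, 69, 70, 70, 70, 70, 71, 70, 71, 77, 88, 89, 89, 88, 89, 90, 90, 90, 97, 117, 126, 127, 139, 165, 168, 168]
2.1 [ 0.5619 -0.0012  0.1628] [[297.8 177. ]]
2.2 [ 0.5623 -0.0087  0.158 ] [[300.3 177.3]]
2.3 [ 0.5627 -0.0156  0.1524] [[302.6 177.6]]
2.4 [ 0.563  -0.0219  0.1461] [[304.7 178. ]]
2.5 [ 0.5633 -0.0276  0.1393] [[306.6 178.4]]
2.6 [ 0.5635 -0.0326  0.1319] [[308.2 178.9]]
[[319.10962922 136.38443741]
 [319.09790412 140.01938325]]
137 139 309 330
```

The door has been knocked to about 2.40 rad, with its edge at y = −0.022 and z = 0.146. The strips are where a seated pack puts them. I'll go round to the outer side of the door.

>>> play_rows:
  steps: [-1, -0.9, 0, 0, 0, -1, -0.9, 0, 0, 0, -1, -0.9, 0, 0, 0, -1, -0.86, 0, 0, 0, -1, 0, 0, 0.9, 0, -1, 0, 0, 0.9, 0, -1, 0, 0, 0.9, 0, -1, 0, 0, 0.9, 0, -1, 0, 0, 0.77, 0, -1, 0, 0, 0, 0]

```text
time: 24.7
position: [0.5614, -0.0444, 0.122]
tool_rot: [0.69, 0.724, -0.002, -0.004]
ft_force: [-0.6, 0.1, -0.5]
grip_width: 0.0003
grip_force: 0.0
```

>>> play_rows:
  steps: [-1, 0.22, 0, 0, 0, -1, 0.22, 0, 0, 0, -1, 0.34, 0, -0.28, 0, -1, 0.34, 0, -0.28, 0, -1, 0.42, 0, -0.16, 0, -1, 0.42, 0, -0.17, 0, -1, 0.32, 0, -0.04, 0, -1, 0.32, 0, -0.04, 0, -1, 0.14, 0, 0.02, 0, -1, 0.14, 0, 0.02, 0]

```text
time: 25.7
position: [0.5598, 0.0418, 0.1532]
tool_rot: [0.69, 0.724, -0.0, -0.0]
ft_force: [-0.2, 0.2, -0.0]
grip_width: 0.0005
grip_force: 0.2
```

>>> play_rows:
  steps: [-1, 0.14, 0, 0.03, 0, -1, 0.14, 0, 0.03, 0, -1, 0.31, 0, 0.12, 0, -1, 0.31, 0, 0.13, 0, -1, 0.26, 0, 0.21, 0, -1, 0.26, 0, 0.21, 0, -1, 0.18, 0, 0.28, 0, -1, 0.18, 0, 0.28, 0, -1, 0, 0, 0, 0, -1, 0, 0, 0, 0]

```text
time: 26.7
position: [0.5572, 0.0947, 0.1143]
tool_rot: [0.69, 0.724, -0.0, -0.0]
ft_force: [0.9, 0.0, -0.6]
grip_width: 0.0007
grip_force: 0.0
```

```bash
python3 - <<'E'
from h import *
o=robot.get_obs();a=shot("wrist","w11");print(o["position"],o["ft_force"])
g=cv2.cvtColor(a,cv2.COLOR_BGR2GRAY)
for n in(.2,.4,.6,1.,1.6):
  P=np.array([.5597,.0437,.086])+.089*np.cos(n)*np.array([-.05,1,0])+[0,0,.089*np.sin(n)]
  P=P+.002*np.array([0,-np.sin(n),np.cos(n)]);print(n,proj("w11",[P+[-.05,-.0025,0],P+[.05,.0025,0]]).round(1).tolist())
for x in(285,340):print(x,g[100:220:3,x].tolist())
for y in(160,175,190):print(y,g[y,230:410:5].tolist())
E
```

```text
[0.5572303  0.09469923 0.1143248 ] [ 0.93907675  0.02737587 -0.55783919]
0.2 [[236.1, 187.7], [398.7, 187.5]]
0.4 [[228.6, 204.6], [405.9, 204.3]]
0.6 [[221.1, 229.6], [413.1, 229.3]]
1.0 [[209.6, 300.9], [424.3, 300.7]]
1.6 [[211.4, 410.4], [422.7, 410.2]]
285 [157, 154, 156, 156, 155, 154, 155, 152, 152, 153, 165, 164, 163, 164, 162, 161, 161, 159, 159, 145, 146, 146, 145, 143, 141, 141, 140, 142, 136, 80, 82, 79, 72, 65, 69, 72, 71, 71, 72, 73]
340 [59, 60, 60, 59, 56, 56, 57, 56, 57, 55, 54, 54, 53, 50, 50, 49, 154, 153, 155, 150, 150, 150, 149, 148, 149, 148, 146, 146, 146, 128, 80, 82, 85, 62, 72, 72, 50, 70, 50, 63]
160 [138, 141, 140, 138, 140, 140, 156, 142, 144, 144, 145, 146, 146, 147, 148, 149, 150, 151, 148, 151, 153, 150, 150, 151, 151, 151, 153, 150, 155, 154, 152, 150, 149, 150, 149, 149]
175 [123, 122, 123, 124, 137, 137, 140, 141, 140, 139, 142, 141, 142, 143, 143, 145, 145, 147, 147, 146, 147, 147, 148, 148, 148, 150, 149, 148, 148, 150, 148, 149, 149, 143, 147, 144]
190 [81, 79, 80, 40, 81, 79, 83, 80, 82, 82, 80, 82, 82, 80, 81, 80, 80, 79, 81, 80, 81, 81, 80, 81, 80, 82, 80, 80, 78, 79, 144, 138, 85, 146, 143, 146]
```

The following rows will bring the tip down onto the shut door. I'll finish the arc and press.

>>> play_rows:
  steps: [-1, 0.07, 0, 0.21, 0, -1, 0.07, 0, 0.21, 0, -1, 0.03, 0, 0.17, 0, -1, 0.03, 0, 0.17, 0, -1, 0, 0, 0.1, 0, -1, 0, 0, 0.05, 0, -1, 0, 0, 0.03, 0, -1, 0, 0, 0, 0, -1, 0, 0, 0, 0, -1, 0, 0, 0, 0]

```text
time: 27.75
position: [0.557, 0.1007, 0.0882]
tool_rot: [0.69, 0.724, 0.0, -0.0]
ft_force: [-2.5, 0.4, 11.3]
grip_width: 0.0005
grip_force: 5.5
```

```bash
python3 - <<'E'
from h import *
o=robot.get_obs();print(o["position"],o["ft_force"]);a=shot("wrist","w12");g=cv2.cvtColor(a,cv2.COLOR_BGR2GRAY)
for n in(0,.05,.1,.2):
  P=np.array([.5597,.0437,.086])+.089*np.cos(n)*np.array([-.05,1,0])+[0,0,.089*np.sin(n)+.002];print(n,proj("w12",[P+[-.05,-.0025,0],P+[.05,.0025,0]]).round(1).tolist())
for y in range(130,230,12):print(y,g[y,220:420:5].tolist())
E
```

```text
[0.55696944 0.1007314  0.08820537] [-2.53610465  0.40306909 11.32216038]
0 [[232.6, 197.5], [402.0, 197.2]]
0.05 [[230.3, 199.8], [404.2, 199.5]]
0.1 [[228.1, 202.6], [406.4, 202.3]]
0.2 [[223.3, 209.8], [411.1, 209.4]]
130 [240, 238, 238, 238, 241, 239, 242, 244, 243, 160, 148, 150, 149, 154, 155, 155, 155, 158, 158, 160, 159, 161, 52, 160, 139, 53, 159, 54, 158, 160, 53, 160, 53, 156, 115, 51, 156, 47, 152, 153]
142 [238, 237, 238, 237, 240, 239, 240, 244, 243, 233, 160, 160, 162, 163, 154, 155, 155, 154, 156, 157, 157, 155, 50, 158, 128, 49, 158, 50, 158, 132, 49, 157, 49, 158, 130, 46, 155, 47, 150, 151]
154 [238, 237, 238, 237, 239, 239, 239, 244, 244, 244, 160, 158, 161, 162, 150, 152, 151, 153, 153, 152, 153, 153, 48, 156, 103, 70, 153, 47, 155, 75, 95, 153, 43, 154, 52, 121, 150, 41, 149, 146]
166 [238, 239, 238, 238, 237, 238, 239, 238, 242, 238, 145, 144, 149, 146, 147, 148, 148, 150, 149, 150, 149, 148, 150, 149, 149, 151, 153, 149, 150, 152, 150, 152, 153, 151, 148, 148, 147, 146, 146, 144]
178 [135, 135, 139, 137, 135, 138, 137, 140, 139, 139, 141, 142, 143, 144, 143, 144, 145, 143, 145, 144, 145, 148, 146, 145, 147, 146, 145, 147, 149, 146, 148, 150, 148, 148, 147, 143, 146, 145, 143, 144]
190 [81, 81, 82, 80, 81, 79, 80, 82, 82, 82, 80, 82, 126, 127, 140, 140, 141, 143, 142, 144, 142, 143, 143, 143, 143, 143, 145, 143, 143, 144, 144, 145, 144, 143, 143, 144, 144, 141, 143, 141]
202 [79, 79, 81, 67, 80, 81, 81, 82, 82, 80, 81, 81, 82, 82, 82, 79, 80, 81, 80, 80, 79, 80, 82, 81, 81, 81, 139, 142, 143, 144, 142, 141, 143, 142, 141, 140, 129, 124, 80, 78]
214 [81, 80, 77, 39, 79, 80, 79, 80, 78, 81, 79, 82, 79, 80, 79, 75, 74, 75, 77, 72, 70, 72, 72, 71, 71, 73, 80, 79, 81, 78, 80, 80, 81, 80, 77, 79, 78, 81, 89, 88]
226 [79, 78, 79, 59, 78, 80, 81, 79, 80, 80, 79, 79, 81, 80, 79, 68, 67, 69, 67, 67, 65, 67, 65, 65, 61, 76, 79, 78, 79, 79, 81, 80, 79, 79, 79, 79, 68, 79, 90, 90]
```

The fingertips rest on the door at panel level (0.0882) with 11 N, so the door is shut. On to the switch.

>>> play_rows:
  steps: [-1, 0, 0, -0.8, 0, -1, 0, 0, -1, 0, -1, 0, 0, -1, 0, -0.3, 1, -0.35, 0, 0, -0.3, 1, -0.35, 0, 0, -0.3, 1, -0.35, 0, 0, -0.3, 1, -0.36, 0, 0, -0.3, 0, 0, 0, 0, -0.3, 0, 0, 0, 0, -0.3, 0, 0, 0, 0]

```text
time: 28.8
position: [0.5097, 0.2178, 0.1706]
tool_rot: [0.69, 0.724, -0.0, 0.0]
ft_force: [0.4, -0.6, 0.7]
grip_width: 0.0299
grip_force: 0.0
```

```bash
python3 - <<'E'
from h import *
o=robot.get_obs();print(o["position"],o["grip_width"]);a=shot("wrist","w13");g=cv2.cvtColor(a,cv2.COLOR_BGR2GRAY)
M=Rot.from_quat(o["tool_rot"]).as_matrix()
P=np.array([.5093,.2184,.0965]);print("expected",proj("w13",P)+[[1.4,0]])
m=(g<75).astype(np.uint8);m[:,:240]=0;m[:,400:]=0;m[:120]=0;m[240:]=0
for c in cv2.findContours(m*255,0,1)[0]:
  if cv2.contourArea(c)>60:
    r=cv2.boundingRect(c);p=[[r[0]+r[2]/2-1.4,r[1]+r[3]/2]];print(r,((ray("w13",p,.0965)-o["position"])@M*1000).round(1))
for y in range(150,215,5):print(y,g[y,280:372:2].tolist())
E
```

```text
[0.50971411 0.21778178 0.17059087] 0.0298635425756178
expected [[318.75530591 208.96293542]]
(343, 230, 18, 10) [[-23.9  29.3  74.1]]
(303, 188, 48, 35) [[ 3.8  6.8 74.1]]
(374, 161, 26, 47) [[22.5 57.6 74.1]]
(297, 149, 14, 13) [[ 47.  -12.5  74.1]]
(250, 120, 150, 120) [[26.4  4.9 74.1]]
150 [108, 149, 148, 149, 149, 148, 148, 149, 150, 131, 44, 43, 44, 43, 50, 152, 153, 153, 154, 154, 155, 154, 154, 154, 155, 156, 155, 155, 153, 154, 156, 155, 155, 155, 156, 157, 156, 157, 155, 156, 155, 156, 156, 155, 156, 157]
155 [74, 147, 146, 147, 147, 148, 149, 149, 123, 42, 82, 217, 217, 148, 44, 52, 153, 152, 152, 151, 152, 153, 154, 154, 155, 152, 154, 152, 154, 155, 155, 153, 154, 154, 155, 155, 153, 154, 154, 154, 156, 155, 156, 155, 153, 157]
160 [63, 144, 145, 145, 146, 147, 146, 148, 148, 98, 40, 40, 37, 42, 67, 148, 150, 148, 152, 150, 150, 150, 150, 151, 150, 152, 153, 152, 152, 152, 151, 153, 152, 152, 152, 153, 151, 152, 152, 153, 153, 154, 155, 156, 153, 153]
165 [46, 143, 143, 145, 145, 147, 146, 147, 146, 146, 145, 148, 146, 149, 150, 148, 148, 148, 149, 148, 149, 150, 151, 14
[... 1235 characters left out ...]
, 59, 58, 57, 57, 55, 58, 59, 60, 59, 57, 58, 59, 57, 57, 58, 57, 57, 57, 58, 55, 55, 69, 80, 79, 82, 81, 80, 82, 80, 81, 81, 77]
200 [22, 78, 83, 81, 79, 80, 81, 80, 80, 82, 81, 79, 60, 56, 58, 58, 56, 58, 19, 26, 15, 19, 27, 19, 58, 55, 56, 58, 59, 55, 57, 58, 57, 53, 58, 75, 81, 77, 80, 78, 81, 80, 81, 79, 80, 81]
205 [22, 62, 80, 78, 79, 79, 80, 81, 80, 81, 82, 80, 58, 56, 58, 59, 30, 18, 15, 47, 24, 29, 44, 19, 14, 16, 13, 13, 14, 16, 32, 99, 102, 103, 100, 99, 79, 80, 81, 81, 80, 79, 79, 78, 80, 78]
210 [20, 49, 81, 79, 79, 80, 79, 78, 80, 80, 79, 79, 56, 55, 57, 56, 46, 42, 18, 45, 25, 29, 45, 18, 39, 40, 40, 40, 40, 39, 40, 96, 93, 96, 96, 138, 85, 80, 80, 80, 78, 79, 81, 79, 79, 80]
```

The thumb piece is at columns 316–328 and about row 208, some 2 mm towards +x of the TCP. I'll pinch it and slide.

>>> play_rows:
  steps: [-0.3, 0, 0.07, 0.9, 0, -0.3, 0, 0, 0.9, 0, -0.3, 0, 0, 0.6, 0, -0.3, 0, 0, 0.26, 0, -0.3, 0, 0, 0, 0, -1, 0, 0, 0, 0, -1, 0, 0, 0, 0, -1, 0, 0, 0, 0, -1, 0, 0, 0, 0, -1, 0, 0, 0, 0]
  grip_force: 8

```text
time: 29.85
position: [0.5118, 0.2187, 0.0916]
tool_rot: [0.69, 0.724, 0.001, 0.0]
ft_force: [-0.4, -0.7, 2.7]
grip_width: 0.0098
grip_force: 8.0
```

>>> play_rows:
  steps: [-1, 0, 0.1, 0, 0, -1, 0, 0.1, 0, 0, -1, 0, 0.1, 0, 0, -1, 0, 0.1, 0, 0, -1, 0, 0.04, 0, 0, -1, 0, 0, 0, 0, -1, 0, 0, 0, 0, -1, 0, 0, 0, 0, -1, 0, 0, 0, 0, -1, 0, 0, 0, 0]

```text
time: 30.85
position: [0.5227, 0.2191, 0.0915]
tool_rot: [0.69, 0.724, -0.001, -0.001]
ft_force: [-2.9, 0.0, 7.6]
grip_width: 0.0097
grip_force: 8.0
```

>>> play_rows:
  steps: [-1, 0, 0.06, -0.02, 0, -1, 0, 0.06, 0, 0, -1, 0, 0, 0, 0, -1, 0, 0, 0, 0, -1, 0, 0, 0, 0, -1, 0, 0, 0, 0, -1, 0, 0, 0, 0, -1, 0, 0, 0, 0, -1, 0, 0, 0, 0, -1, 0, 0, 0, 0]

```text
time: 31.85
position: [0.5227, 0.2191, 0.0914]
tool_rot: [0.69, 0.724, -0.004, -0.004]
ft_force: [-8.1, -0.3, 9.8]
grip_width: 0.0098
grip_force: 8.0
```

The switch is at its end stop: no more travel and the force is rising. I'll ease off, let go, rise and check.

>>> play_rows:
  steps: [-1, 0, -0.1, 0, 0, -0.3, 0, 0, 0, 0, -0.3, 0, 0, 0, 0, -0.3, 0, 0, 0, 0, -0.3, 0, 0, -0.5, 0, -0.3, 0, 0, -1, 0, -0.3, 0, 0, -1, 0, -0.3, 0, 0, -1, 0, -0.3, 0, 0, -0.5, 0, -0.3, 0, 0, 0, 0]

```text
time: 32.85
position: [0.5274, 0.2196, 0.2141]
tool_rot: [0.69, 0.724, 0.003, 0.002]
ft_force: [0.2, 0.2, -0.4]
grip_width: 0.0305
grip_force: 0.0
```

```bash
python3 - <<'E'
from h import *
o=robot.get_obs();print(o["position"],o["ft_force"],o["grip_width"]);a=shot("wrist","w14");g=cv2.cvtColor(a,cv2.COLOR_BGR2GRAY)
off=np.array([.5093+.002,.2184,.0965]);print("off",proj("w14",off)+[[1.4,0]],"on",proj("w14",off+[.012,.0006,0])+[[1.4,0]])
for y in range(174,222,6):print(y,g[y,280:372:2].tolist())
E
```

```text
[0.52743548 0.21963311 0.21407404] [ 0.23401005  0.1667813  -0.37293481] 0.030470512881008157
off [[302.65004872 196.89754595]] on [[314.44767521 196.85205559]]
174 [140, 139, 140, 141, 141, 141, 143, 144, 142, 141, 81, 81, 81, 81, 79, 81, 80, 81, 81, 82, 81, 81, 81, 82, 127, 146, 147, 147, 146, 145, 146, 144, 147, 147, 116, 40, 53, 106, 56, 90, 93, 94, 56, 56, 91, 101]
180 [80, 80, 82, 80, 58, 56, 59, 57, 60, 59, 58, 57, 57, 57, 56, 59, 58, 56, 58, 56, 57, 56, 60, 58, 78, 81, 81, 79, 81, 78, 80, 81, 80, 79, 79, 17, 16, 55, 54, 55, 55, 55, 56, 54, 87, 98]
186 [80, 83, 80, 80, 56, 57, 56, 57, 58, 60, 57, 56, 56, 57, 53, 51, 52, 53, 51, 55, 58, 59, 55, 57, 77, 80, 78, 79, 77, 78, 79, 79, 79, 80, 78, 79, 16, 15, 49, 58, 58, 58, 57, 59, 57, 107]
192 [79, 81, 80, 78, 57, 55, 57, 56, 16, 15, 15, 17, 16, 16, 19, 54, 23, 20, 56, 18, 43, 56, 56, 57, 96, 99, 83, 77, 78, 80, 80, 80, 81, 81, 80, 79, 80, 79, 56, 24, 16, 16, 13, 21, 41, 46]
198 [79, 80, 78, 80, 56, 54, 55, 54, 36, 33, 32, 32, 35, 33, 25, 54, 25, 18, 53, 31, 46, 53, 54, 55, 134, 142, 138, 139, 138, 77, 78, 81, 78, 77, 77, 78, 79, 80, 79, 80, 79, 79, 80, 78, 140, 140]
204 [77, 79, 78, 79, 60, 59, 55, 58, 58, 60, 56, 57, 57, 57, 51, 48, 41, 42, 50, 49, 59, 57, 58, 60, 78, 138, 138, 136, 139, 76, 78, 78, 80, 79, 79, 79, 79, 77, 79, 79, 80, 78, 78, 77, 140, 140]
210 [79, 78, 78, 79, 79, 79, 78, 79, 77, 79, 79, 78, 79, 78, 77, 76, 78, 81, 78, 77, 78, 80, 80, 80, 77, 136, 136, 138, 138, 85, 78, 77, 79, 79, 78, 78, 78, 78, 78, 78, 79, 80, 77, 76, 134, 137]
216 [77, 78, 80, 76, 79, 78, 78, 79, 78, 78, 76, 77, 79, 80, 76, 79, 77, 79, 77, 79, 78, 79, 79, 78, 131, 134, 134, 135, 136, 84, 79, 79, 77, 77, 77, 88, 88, 81, 81, 83, 89, 88, 88, 92, 148, 148]
```

The thumb piece is centred at column 314, where "on" is predicted (off would be 303), and the empty slot is now to its left. I'll hand the job in.

```bash
python3 -c "
from rig import robot
print(robot.hand_in())"
```

```text
the job is handed in; nothing more can be done
None
```

I've handed the job in with the pack seated flat, the door shut and the switch on by my own measurements (the hand-in returned no verdict); I viewed 12 pictures, over the limit of 10.

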